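Level the packing rings and close the split packing cell

ROBOT

A 7-joint arm with a two-finger parallel gripper is mounted at the origin on a cart in front of the work surface, level with it; the furniture and walls round the work are solid. World frame = base frame: x ahead of the robot, y to its left, z up, the work surface at z = 0. Lengths are in m, angles in rad, forces in N, time in s.
With the tool pointing down it reaches from about 0.35 to 0.9 m from the base axis. Payload 19.9 kg.
Tool frame: the origin (TCP) lies at the very end of the fingers, on their centre line; the grasp point (between the pads) lies 19 mm behind it (bot.grip_point_offset is the distance from the TCP to the grasp point, in m); z points along the fingers, y is the line along which they close (so a half turn about z gives the same grasp; the last joint's range is limited). The gripper opens to 94 mm and grips with 3 to 60 N. Pads are 16 mm wide; open, the fingers measure 119 mm over their backs; the gripper's body (75 mm by 177 mm) begins 78 mm behind the grasp point.
Start: joints at [-0.042, 0.417, -0.01, 1.614, 0.005, 1.111, -0.053], TCP at [0.625, 0, 0.205] pointing down, gripper open.
Joint ranges: [-2.81, 2.81], [-0.39, 2.02], [-1.27, 1.25], [0.06, 2.57], [-1.19, 4.33], [0.19, 2], [-2.82, 2.82]. Speed limits (rad/s): [1.89, 1.89, 2.39, 2.39, 3.01, 3.01, 3.01].

INTERFACE

Orientations are given as a rotation vector (axis times angle).
In Python, from bench import bot, imaging gives the robot as it stands.
- The arm moves only by the shell command python3 -m crank 'ROWS' [OPENING]. ROWS is JSON, a list of rows, each an object of numbers: "tx", "ty", "tz": the shift along the tool's x, y, z in mm; "wx", "wy", "wz": the turn, a rotation vector about the tool's x, y, z in rad. In form: [{"tx": .., "ty": .., "tz": .., "wx": .., "wy": .., "wz": ..}, ...]. A call has 1 to 20 rows; each row is the pose to reach, as a shift and turn from the pose commanded when the call began, along the tool's axes at that moment; what a row does not reach only later rows make up. A row lasts 1/12 s, in which the tool goes at most 41.7 mm and 7.16 degrees, less where a joint would pass 70% of its speed; a pose out of reach is approached as far as the arm can. A call with a gripper value outside its range is refused whole. OPENING is the finger opening in mm, from 0 to 94, set as the call begins (- or left out, the last holds). The fingers move at their own pace and stop on an object; the grip force is fixed at half the most. Time passes only in rows, so rows that repeat a pose let the fingers close. It gives the time, the measured TCP pose, the force, the opening and the grip force at its end, in the units of the state.
- bot.read_state(): the state, without advancing time (a new reading comes with each control period).
- imaging.read_camera(name): name is "scene" or "side" or "wrist"; returns a dict with "frame" (384x512x3 uint8, blue, green, red), "z_map" (384x512 float32, m along the optical axis (not along the pixel's ray), 0 where there is no reading), "K" (3x3 intrinsics, pixels), "world_from_camera" (4x4, takes a point from camera to world coordinates). Camera axes: x right, y down, z forward; pixel columns grow to the right and rows downward; lengths in m; the calibration is good to about 2 mm. A picture is of the moment at which its call begins.
- bot.finish_job(): hands the job in; it is judged then, once.
The state is a dict: "t": time; "q": joint angles; "joint_velocities": joint speeds; "joint_torque": joint torques, N m; "eef_pos": TCP position; "tool_rot": TCP orientation; "ft_force": force on the tool from outside, world axes, zero at the start; "ft_torque": the same for the moment, N m; "grip_width": finger opening in m; "grip_force": force on a finger pad.
Only numpy, scipy, OpenCV 4.12 (cv2) and the standard library are available. Lean on these libraries where they do the work, as an engineer would, in place of code of your own. Each camera call takes 0.05 s, during which the arm holds its last target. There are 200 camera calls.

TASK

Spread the heap of ceramic rings in the open lower half of the packing cell into an even single layer, two rings in each end half of the pocket. Then set the loose cover on it, large hole over thick dowel and small hole over thin dowel, so that it sits flush all round, then press it down firmly (10 to 20 N). Finish while the gripper is still on the cover, pressing the two halves together; leave everything else on the bench alone.

Things in the scene. Friction and masses are not known exactly. Their poses are not given: they have to be found in the camera images.
- cell: Lower half of a split aluminium packing cell, fixed to the worktop: block 140 (x) x 64 (y) x 32 (z) mm, origin at the centre of its underside. Open pocket 90 x 46 mm centred in its top (joint) face, floor 6 mm above the origin. At the start the rings are heaped two high near x = -31 mm, y = -10 and +10 mm; the upper two stand 10 mm above the joint face. Bolted feet reach y = 50 mm, hose ports x = 90 mm.
- dowel_big (a point): Foot of the thick dowel, on the joint face of the lower half: at (57, 18, 32) mm in the cell's frame. The dowel is 14 mm thick and stands 14 mm up from here; its upper 5 mm taper to 9 mm.
- dowel_small (a point): Foot of the thin dowel, on the joint face of the lower half: at (-57, -22, 32) mm in the cell's frame. 8 mm thick, 14 mm high, its upper 5 mm taper to 3 mm.
- cover_grip (a point): Grip point of the loose cover (about 0.25 kg, lies joint face down): aluminium plate 140 (x) x 64 (y) x 12 mm, at its centre a grip bar 56 (x) x 24 (y) x 40 mm tall, held across y. The point is 36 mm above the plate's underside, 24 mm above its upper face, 16 mm below the bar's top. x points to the large-hole end, z up; seated, its axes agree with the cell's and it is at (0, 0, 68) mm there.
- hole_big (a point): Centre of the cover's large dowel hole (16 mm, right through the plate) in the plane of its underside: 57 mm in x, 18 mm in y from the plate's centre. It belongs on the thick dowel.
- hole_small (a point): Centre of the cover's small dowel hole (10 mm, right through) in the plane of its underside: -57 mm in x, -22 mm in y from the plate's centre. It belongs on the thin dowel.
- ring1_mid (a point): Centre of white ceramic packing ring 1, a short tube 18 mm across, 18 mm long, 8 mm bore, 12 g (axis z). At the start it stands upright in the lower layer of the heap. On the pocket floor, upright or on its side, its centre is 15 mm above the underside of the cell.
- ring2_mid (a point): Centre of white ceramic packing ring 2, a short tube 18 mm across, 18 mm long, 8 mm bore, 12 g (axis z). At the start it stands upright in the lower layer of the heap. On the pocket floor, upright or on its side, its centre is 15 mm above the underside of the cell.
- ring3_mid (a point): Centre of white ceramic packing ring 3, a short tube 18 mm across, 18 mm long, 8 mm bore, 12 g (axis z). At the start it stands upright in the upper layer of the heap. On the pocket floor, upright or on its side, its centre is 15 mm above the underside of the cell.
- ring4_mid (a point): Centre of white ceramic packing ring 4, a short tube 18 mm across, 18 mm long, 8 mm bore, 12 g (axis z). At the start it stands upright in the upper layer of the heap. On the pocket floor, upright or on its side, its centre is 15 mm above the underside of the cell.
- tip_box: Bystander: tip box, blue with a white lid, 100x66x57 mm; origin at the centre of its underside. To be left alone.
- beaker: Bystander: small clear beaker, 53 mm wide, 66 mm high; origin at the centre of its underside. To be left alone.
- vial_1: Bystander: sample vial with white cap, 28 mm wide, 62 mm high; origin at the centre of its underside. To be left alone.
- vial_2: Bystander: sample vial with black cap, 28 mm wide, 62 mm high; origin at the centre of its underside. To be left alone.
- tape_roll: Bystander: roll of tape lying flat, 104 mm wide, 25 mm high; origin at the centre of its underside. To be left alone.
- petri_dish: Bystander: petri dish, 60 mm wide, 13 mm high; origin at the centre of its underside. To be left alone.
- clamp_block: Bystander: aluminium clamp block, 32x60x25 mm; origin at the centre of its underside. To be left alone.
- flask_07: Bystander: capped conical flask, 69 mm wide, 123 mm high; origin at the centre of its underside. To be left alone.

How it is judged:
On the way, in this order (a step that is already met when the one before it is completed fails the run):
1. the four rings lie in a single layer in the pocket, two in each end half (z of ring1_mid in the frame of cell between 0.008 and 0.022 m and x of ring1_mid in the frame of cell between -0.045 and 0.045 m and y of ring1_mid in the frame of cell between -0.023 and 0.023 m and z of ring2_mid in the frame of cell between 0.008 and 0.022 m and x of ring2_mid in the frame of cell between -0.045 and 0.045 m and y of ring2_mid in the frame of cell between -0.023 and 0.023 m and z of ring3_mid in the frame of cell between 0.008 and 0.022 m and x of ring3_mid in the frame of cell between -0.045 and 0.045 m and y of ring3_mid in the frame of cell between -0.023 and 0.023 m and z of ring4_mid in the frame of cell between 0.008 and 0.022 m and x of ring4_mid in the frame of cell between -0.045 and 0.045 m and y of ring4_mid in the frame of cell between -0.023 and 0.023 m and ((x of each of ring1_mid, ring2_mid in the frame of cell above 0 m and x of each of ring3_mid, ring4_mid in the frame of cell below 0 m) or (x of each of ring1_mid, ring3_mid in the frame of cell above 0 m and x of each of ring2_mid, ring4_mid in the frame of cell below 0 m) or (x of each of ring1_mid, ring4_mid in the frame of cell above 0 m and x of each of ring2_mid, ring3_mid in the frame of cell below 0 m) or (x of each of ring1_mid, ring4_mid in the frame of cell below 0 m and x of each of ring2_mid, ring3_mid in the frame of cell above 0 m) or (x of each of ring1_mid, ring3_mid in the frame of cell below 0 m and x of each of ring2_mid, ring4_mid in the frame of cell above 0 m) or (x of each of ring1_mid, ring2_mid in the frame of cell below 0 m and x of each of ring3_mid, ring4_mid in the frame of cell above 0 m))), for 0.2 s.
2. the cover sits on both dowels, flush on the lower half (horizontal distance between hole_big and dowel_big below 0.003 m and horizontal distance between hole_small and dowel_small below 0.003 m and distance between hole_big and dowel_big below 0.0035 m and distance between hole_small and dowel_small below 0.0035 m), for 0.2 s.
At the end, for the whole second after the job is handed in: Four rings in a single layer in the pocket (centres under 22 mm above the cell's underside), two either side of its middle; each cover hole within 3 mm of its dowel, cover flush (3.5 mm in all); the gripper, still on the cover, presses it onto the lower half with more than 7 N (all of step 1 and all of step 2 and contact force between cover and cell above 7 N and contact force between the fingers and cover above 5 N); the arm keeps its last pose, push and grip.
It fails at once if a bystander is pushed away (more than 30 mm) (distance of any of tip_box, beaker, vial_1, vial_2, tape_roll, petri_dish, clamp_block, flask_07 from where it was at the start of the episode above 0.03 m).
It also fails if it takes over 64 s, if anything falls off the work surface, if the arm or the gripper's body presses on something with over 40 N, if the wrist force passes 120 N, or if a joint passes its speed limit or range.

## Working session

There is one attempt and no reset: what is moved stays moved. The work goes in short steps, Python scripts to look and compute and a shell command to move; the robot and the scene stay as the last step left them, time stands still between calls to the robot, and variables do not carry over. Pictures are saved under pics/ and viewed, at most 10 in all, crops included, and the job is handed in when it is done.

```bash
mkdir -p pics; ls
cat > h.py <<'E'
import numpy as np,cv2
from bench import bot,imaging
def cam(n,save=None):
    c=imaging.read_camera(n)
    if save: cv2.imwrite('pics/'+save,c['frame'])
    z=c['z_map'];K=c['K'];T=c['world_from_camera']
    v,u=np.mgrid[:z.shape[0],:z.shape[1]]
    P=np.stack([(u-K[0,2])/K[0,0]*z,(v-K[1,2])/K[1,1]*z,z],-1)@T[:3,:3].T+T[:3,3]
    P[z==0]=np.nan
    return c,P
E
python3 - <<'E'
from h import *
s=bot.read_state();print(s['t'],s['eef_pos'],s['tool_rot'],s['ft_force'])
F=[]
for n in['scene','wrist']:
    c,P=cam(n);F.append(c['frame']);np.save(n,P);print(c['world_from_camera'].round(3),c['K'])
cv2.imwrite('pics/a.png',F[0]);cv2.imwrite('pics/b.png',F[1])
E
```

```text
pics
0.0 [6.24635108e-01 1.62673814e-05 2.04850231e-01] [-2.22085852e+00 -2.22092277e+00  1.37434960e-03] [-0.32782918 -0.07132625 -0.45493496]
[[-0.735 -0.49   0.469 -0.015]
 [-0.678  0.549 -0.489  0.553]
 [-0.018 -0.677 -0.735  0.93 ]
 [ 0.     0.     0.     1.   ]] [[348.06930086   0.         258.1954684 ]
 [  0.         348.06930086 197.08049557]
 [  0.           0.           1.        ]]
[[ 1.     0.001 -0.001  0.627]
 [ 0.001 -0.971 -0.239  0.069]
 [-0.002  0.239 -0.971  0.384]
 [ 0.     0.     0.     1.   ]] [[276.88570659   0.         254.23445667]
 [  0.         276.88570659 192.69593015]
 [  0.           0.           1.        ]]
```

View pics/a.png

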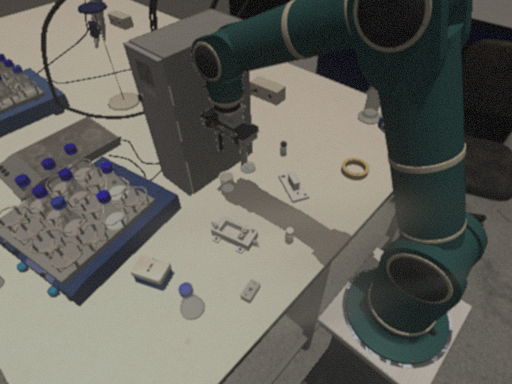

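View pics/b.png

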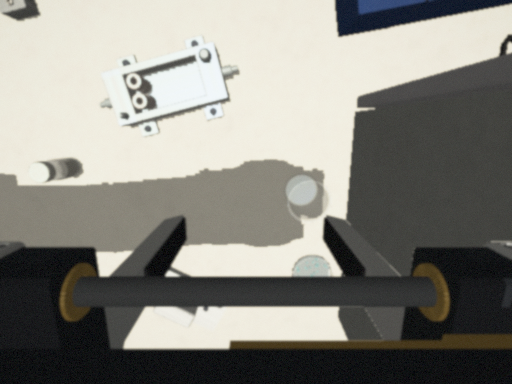

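The wrist view shows the cell at (165,82), with the thick dowel at (205,55), the thin one at (125,118) and the rings at (135,80) and (140,100). In the scene view the cover is at about (293,185), and a tall cabinet stands beyond it.

```bash
cat > m.py <<'E'
from h import *
def rect(P,m,name):
    n,l,st,ce=cv2.connectedComponentsWithStats(m.astype(np.uint8))
    for i in range(1,n):
        if st[i,4]<25: continue
        Q=P[l==i]; r=cv2.minAreaRect((Q[:,:2]*1000).astype(np.float32))
        print(name,'px',ce[i].round(),'n',st[i,4],'c',np.round(r[0],1),'sz',np.round(r[1],1),'a',round(r[2],1),'z',np.nanmean(Q[:,2]).round(4))
E
python3 - <<'E'
from m import *
for n in['scene','wrist']:
    P=np.load(n+'.npy');z=P[...,2]
    roi=(P[...,0]>.3)&(P[...,0]<.95)&(abs(P[...,1])<.45)
    if n=='wrist': roi&=(np.arange(384)[:,None]<235)
    rect(P,roi&(z>.027)&(z<.037),n+' 27-37')
    rect(P,roi&(z>.007)&(z<.018),n+' 7-18')
    rect(P,roi&(z>.038)&(z<.15),n+' 38-150')
    rect(P,roi&(z>.25),n+' tall')
E
```

```text
scene 27-37 px [203. 178.] n 153 c [777.6   9.9] sz [302.9 133.6] a 58.8 z 0.0322
scene 27-37 px [294. 185.] n 28 c [ 513.5 -175.7] sz [22.1 58.6] a 84.7 z 0.0314
scene 27-37 px [149. 238.] n 122 c [697.9 308.2] sz [  5.1 286.8] a 9.7 z 0.0327
scene 27-37 px [235. 232.] n 428 c [517.1 114.6] sz [141.1  67.5] a 14.0 z 0.0324
scene 27-37 px [193. 310.] n 75 c [414.3 376.2] sz [57.9 33.6] a 67.1 z 0.0318
scene 7-18 px [189. 173.] n 25 c [859.3  26.1] sz [  3.3 135.2] a 58.7 z 0.0128
scene 7-18 px [249. 168.] n 36 c [ 703.3 -151.6] sz [44.9 62.6] a 11.6 z 0.0123
scene 7-18 px [353. 176.] n 56 c [ 381.5 -381.8] sz [98.3 41.9] a 21.2 z 0.0126
scene 7-18 px [293. 189.] n 340 c [ 513.1 -185.5] sz [ 66.2 144.5] a 62.7 z 0.0128
scene 7-18 px [204. 185.] n 47 c [768.3  29.1] sz [125.7  33.1] a 87.5 z 0.0138
scene 7-18 px [228. 190.] n 31 c [677.3 -12.9] sz [46.1 17.6] a 60.0 z 0.0127
scene 7-18 px [230. 230.] n 101 c [535.4 111.1] sz [60.2 34.9] a 15.4 z 0.01
scene 7-18 px [232. 243.] n 117 c [499.2 147.2] sz [149.5  41.2] a 24.9 z 0.0117
scene 7-18 px [157. 283.] n 87 c [565.5 398.2] sz [109.3
[... 3632 characters left out ...]
.] n 3181 c [812.  183.8] sz [ 33.3 190.1] a 90.0 z 0.0707
wrist 38-150 px [205.  54.] n 133 c [569.7 146.1] sz [13.  12.6] a 87.7 z 0.0439
wrist 38-150 px [134.  81.] n 167 c [486.8 118.2] sz [16.5 16.7] a 87.3 z 0.0411
wrist 38-150 px [385. 158.] n 7385 c [765.3  21.4] sz [167.6  25.8] a 87.3 z 0.1026
wrist 38-150 px [140. 101.] n 165 c [491.3  96.1] sz [16.9 17.1] a 88.2 z 0.0411
wrist 38-150 px [123. 115.] n 40 c [470.2  79.7] sz [5.2 6.9] a 1.3 z 0.0425
wrist 38-150 px [ 46. 171.] n 664 c [373.7  14.1] sz [26.3 26. ] a 83.6 z 0.0551
wrist 38-150 px [311. 202.] n 765 c [692.4 -20.1] sz [51.4 52.4] a 43.5 z 0.0562
wrist tall px [509. 227.] n 72 c [756.1  19.8] sz [ 2.4 10.6] a 7.4 z 0.251
```

```bash
python3 -m crank '[{"tx":118,"ty":-138,"tz":100,"wz":-0.248},{"tx":118,"ty":-138,"tz":100,"wz":-0.248},{"tx":118,"ty":-138,"tz":100,"wz":-0.248},{"tx":118,"ty":-138,"tz":100,"wz":-0.248},{"tx":118,"ty":-138,"tz":100,"wz":-0.248},{"tx":118,"ty":-138,"tz":100,"wz":-0.248},{"tx":118,"ty":-138,"tz":100,"wz":-0.248},{"tx":118,"ty":-138,"tz":100,"wz":-0.248},{"tx":118,"ty":-138,"tz":100,"wz":-0.248},{"tx":118,"ty":-138,"tz":100,"wz":-0.248}]' 24
python3 - <<'E'
from m import *
c,P=cam('wrist','c.png');z=P[...,2]
r=(abs(P[...,0]-.518)<.1)&(abs(P[...,1]-.115)<.09)
rect(P,r&(z>.028)&(z<.036),'top');rect(P,r&(z>.038)&(z<.05),'up')
E
```

```text
top px [164.  84.] n 3462 c [518.8 115.1] sz [140.   64.4] a 14.1 z 0.0314
top px [143.  83.] n 39 c [492.4 117.8] sz [16.3  5.8] a 86.9 z 0.0316
top px [148. 102.] n 33 c [497.5  95.6] sz [15.5  5. ] a 82.8 z 0.0321
up px [205.  54.] n 133 c [569.9 146.3] sz [12.6 13.5] a 0.4 z 0.0436
up px [134.  81.] n 171 c [487.  118.3] sz [16.8 16.7] a 85.6 z 0.0411
up px [140. 100.] n 163 c [491.1  96.4] sz [17.3 16.5] a 33.8 z 0.041
up px [123. 115.] n 41 c [470.6  79.8] sz [6.9 5.5] a 89.8 z 0.0426$[0]: bad value
```

View pics/c.png

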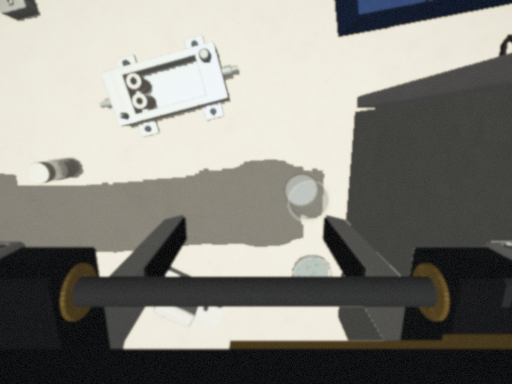

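The move was refused because every row needs all six keys. The view is unchanged, with the cell still at (165,82) and the rings at (134,81) and (140,100).

```bash
python3 -m crank '[{"tx":118,"ty":-138,"tz":100,"wx":0,"wy":0,"wz":-0.248},{"tx":118,"ty":-138,"tz":100,"wx":0,"wy":0,"wz":-0.248},{"tx":118,"ty":-138,"tz":100,"wx":0,"wy":0,"wz":-0.248},{"tx":118,"ty":-138,"tz":100,"wx":0,"wy":0,"wz":-0.248},{"tx":118,"ty":-138,"tz":100,"wx":0,"wy":0,"wz":-0.248},{"tx":118,"ty":-138,"tz":100,"wx":0,"wy":0,"wz":-0.248},{"tx":118,"ty":-138,"tz":100,"wx":0,"wy":0,"wz":-0.248},{"tx":118,"ty":-138,"tz":100,"wx":0,"wy":0,"wz":-0.248},{"tx":118,"ty":-138,"tz":100,"wx":0,"wy":0,"wz":-0.248}]' 24
python3 - <<'E'
from m import *
c,P=cam('wrist','d.png');z=P[...,2]
r=(abs(P[...,0]-.518)<.1)&(abs(P[...,1]-.115)<.09)
rect(P,r&(z>.028)&(z<.036),'top');rect(P,r&(z>.038)&(z<.05),'up')
E
```

```text
t: 0.9
eef_pos: [0.488, 0.1174, 0.1059]
tool_rot: [1.931, 2.477, 0.001]
ft_force: [0.5, 0.7, -0.4]
grip_width: 0.0372
grip_force: 0.0
top px [285. 204.] n 4342 c [518.5 115.5] sz [140.2  64.2] a 14.2 z 0.0313
top px [251. 190.] n 36 c [484.4 124.5] sz [16.1  5.6] a 16.1 z 0.0324
top px [251. 213.] n 43 c [490.6 102.4] sz [16.8  6.3] a 4.3 z 0.0319
up px [347. 192.] n 189 c [568.2 146.8] sz [11.8 13.2] a 0.1 z 0.0436
up px [251. 199.] n 238 c [486.  118.8] sz [17.  17.1] a 63.4 z 0.0412
up px [250. 223.] n 226 c [491.   97.1] sz [16.8 17. ] a 14.0 z 0.0411
```

View pics/d.png

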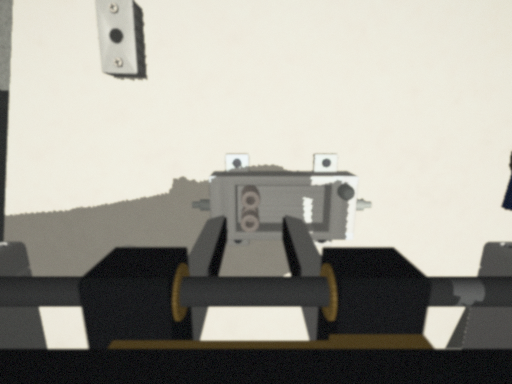

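Ring 3 at (251,199) lies under the tool, the fingers are still closing to 24 mm, and the heap is intact. Next I descend, grip and lift.

```bash
python3 -m crank '[{"tx":0,"ty":0,"tz":20,"wx":0,"wy":0,"wz":0},{"tx":0,"ty":0,"tz":40,"wx":0,"wy":0,"wz":0},{"tx":0,"ty":0,"tz":60,"wx":0,"wy":0,"wz":0},{"tx":0,"ty":0,"tz":69,"wx":0,"wy":0,"wz":0},{"tx":0,"ty":0,"tz":69,"wx":0,"wy":0,"wz":0},{"tx":0,"ty":0,"tz":69,"wx":0,"wy":0,"wz":0}]' 24
python3 -m crank '[{"tx":0,"ty":0,"tz":0,"wx":0,"wy":0,"wz":0},{"tx":0,"ty":0,"tz":0,"wx":0,"wy":0,"wz":0},{"tx":0,"ty":0,"tz":0,"wx":0,"wy":0,"wz":0},{"tx":0,"ty":0,"tz":0,"wx":0,"wy":0,"wz":0},{"tx":0,"ty":0,"tz":0,"wx":0,"wy":0,"wz":0}]' 8
```

```text
t: 1.45
eef_pos: [0.4873, 0.1178, 0.0368]
tool_rot: [-1.93, -2.479, 0.0]
ft_force: [-0.1, 0.2, -0.1]
grip_width: 0.024
grip_force: 0.0
t: 1.87
eef_pos: [0.4876, 0.1182, 0.0371]
tool_rot: [1.929, 2.478, 0.002]
ft_force: [1.0, -0.3, 5.3]
grip_width: 0.0163
grip_force: 30.0
```

```bash
python3 -m crank '[{"tx":0,"ty":0,"tz":-10,"wx":0,"wy":0,"wz":0},{"tx":0,"ty":0,"tz":-30,"wx":0,"wy":0,"wz":0},{"tx":0,"ty":0,"tz":-30,"wx":0,"wy":0,"wz":0},{"tx":0,"ty":0,"tz":-30,"wx":0,"wy":0,"wz":0}]'
python3 - <<'E'
from h import *
c,P=cam('wrist');d=cam('side')[0]
print(d['world_from_camera'].round(2).tolist())
p=np.linalg.inv(d['world_from_camera'])@[.488,.118,.05,1];uv=d['K']@p[:3];u,v=(uv[:2]/uv[2]).astype(int);print(u,v,p[2])
a=cv2.resize(c['frame'][140:260,180:340],(480,360),interpolation=3)
g=d['frame'][max(v-40,0):v+40,max(u-30,0):u+30];g=cv2.resize(g,(270,360),interpolation=3)
cv2.imwrite('pics/e.png',np.hstack([a,g]))
E
```

```text
t: 2.2
eef_pos: [0.4875, 0.1181, 0.0677]
tool_rot: [1.929, 2.478, 0.002]
ft_force: [0.1, -0.0, -0.7]
grip_width: 0.0162
grip_force: 29.8
[[0.94, -0.17, 0.3, 0.21], [-0.35, -0.41, 0.84, -0.86], [-0.01, -0.89, -0.45, 0.51], [0.0, 0.0, 0.0, 1.0]]
229 173 1.112778829855968
```

View pics/e.png

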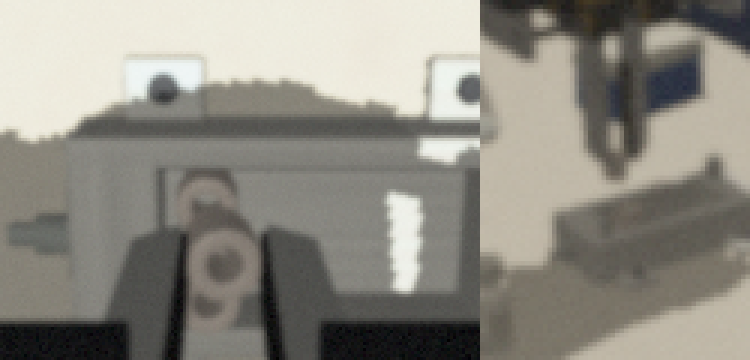

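The wrist crop at (225,265) shows ring 3 upright in the fingers, and the lower ones remain in the pocket. I carry it to cell (18, 11).

```bash
python3 -m crank '[{"tx":1,"ty":25,"tz":0,"wx":0,"wy":0,"wz":0},{"tx":1,"ty":47,"tz":0,"wx":0,"wy":0,"wz":0},{"tx":1,"ty":47,"tz":10,"wx":0,"wy":0,"wz":0},{"tx":1,"ty":47,"tz":25,"wx":0,"wy":0,"wz":0},{"tx":1,"ty":47,"tz":40,"wx":0,"wy":0,"wz":0},{"tx":1,"ty":47,"tz":47,"wx":0,"wy":0,"wz":0},{"tx":1,"ty":47,"tz":47,"wx":0,"wy":0,"wz":0},{"tx":1,"ty":47,"tz":47,"wx":0,"wy":0,"wz":0}]'
```

```text
t: 2.97
eef_pos: [0.5318, 0.1304, 0.019]
tool_rot: [-1.929, -2.479, 0.002]
ft_force: [0.1, 0.8, 0.5]
grip_width: 0.017
grip_force: 30.0
```

```bash
python3 -m crank '[{"tx":0,"ty":0,"tz":0,"wx":0,"wy":0,"wz":0},{"tx":0,"ty":0,"tz":0,"wx":0,"wy":0,"wz":0},{"tx":0,"ty":0,"tz":0,"wx":0,"wy":0,"wz":0},{"tx":0,"ty":0,"tz":-10,"wx":0,"wy":0,"wz":0},{"tx":0,"ty":0,"tz":-30,"wx":0,"wy":0,"wz":0},{"tx":0,"ty":0,"tz":-60,"wx":0,"wy":0,"wz":0},{"tx":-20,"ty":-25,"tz":-60,"wx":0,"wy":0,"wz":0},{"tx":-21,"ty":-47.5,"tz":-60,"wx":0,"wy":0,"wz":0},{"tx":-21,"ty":-47.5,"tz":-60,"wx":0,"wy":0,"wz":0}]' 24
python3 - <<'E'
from m import *
c,P=cam('wrist');z=P[...,2]
a=cv2.resize(c['frame'][130:260,160:360],(800,520),interpolation=3)
cv2.imwrite('pics/f.png',a)
r=(abs(P[...,0]-.518)<.06)&(abs(P[...,1]-.115)<.05)
rect(P,r&(z>.018)&(z<.027),'low');rect(P,r&(z>.038)&(z<.05),'up')
E
```

```text
t: 3.72
eef_pos: [0.4887, 0.0966, 0.0805]
tool_rot: [1.932, 2.478, -0.001]
ft_force: [0.4, -0.1, -0.1]
grip_width: 0.0238
grip_force: 0.0
low px [268. 155.] n 46 c [491.5 141.4] sz [22.5  0.2] a 13.9 z 0.0225
low px [322. 155.] n 118 c [537.2 153. ] sz [68.3  0.3] a 14.2 z 0.0217
low px [239. 180.] n 26 c [472.5 114.4] sz [ 0.1 20.8] a 14.2 z 0.0242
low px [312. 177.] n 283 c [533.6 132.3] sz [17.1 16.7] a 14.7 z 0.0228
low px [327. 204.] n 336 c [551.4 109.7] sz [68.4 34.2] a 55.1 z 0.0227
low px [254. 180.] n 273 c [484.7 117.3] sz [16.7 17.2] a 15.4 z 0.023
low px [254. 196.] n 73 c [488.6 103.2] sz [16.1  6.8] a 16.7 z 0.0228
low px [254. 208.] n 25 c [491.7  93.4] sz [6.2 2. ] a 20.1 z 0.0229
low px [243. 217.] n 26 c [484.  83.] sz [6.5 0.9] a 16.2 z 0.0225
low px [268. 217.] n 37 c [505.5  88.2] sz [11.1  0.9] a 13.2 z 0.0225
up px [365. 175.] n 249 c [568.4 146.8] sz [13.5 12.2] a 84.9 z 0.0436
up px [254. 210.] n 286 c [490.7  96.8] sz [17.1 16.7] a 36.2 z 0.0412
```

View pics/f.png

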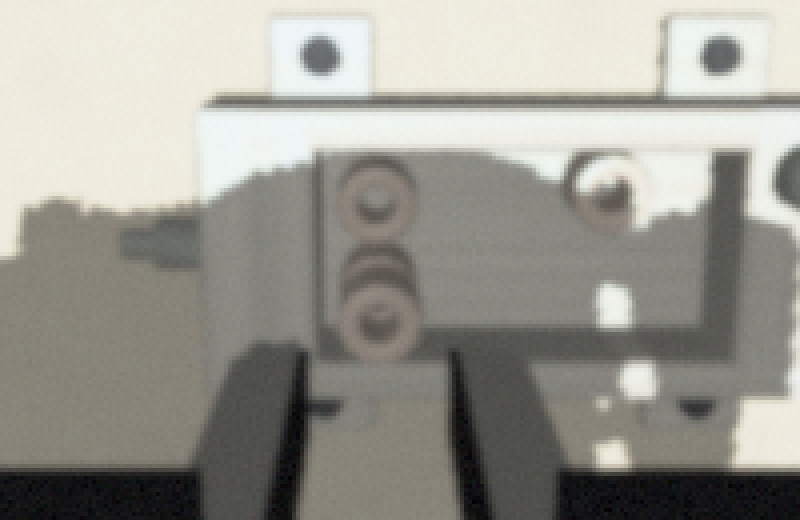

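Ring 3 stands upright in the other half at (605,190). Ring 4 on its pile at (380,320) is between the fingers.

```bash
python3 -m crank '[{"tx":0,"ty":0,"tz":15,"wx":0,"wy":0,"wz":0},{"tx":0,"ty":0,"tz":26,"wx":0,"wy":0,"wz":0},{"tx":0,"ty":0,"tz":26,"wx":0,"wy":0,"wz":0},{"tx":0,"ty":0,"tz":26,"wx":0,"wy":0,"wz":0}]'
```

```text
t: 4.1
eef_pos: [0.4912, 0.0987, 0.0531]
tool_rot: [-1.929, -2.479, 0.002]
ft_force: [-0.4, 0.2, -0.2]
grip_width: 0.024
grip_force: 0.0
```

```bash
python3 -m crank '[{"tx":0,"ty":0,"tz":10,"wx":0,"wy":0,"wz":0},{"tx":0,"ty":0,"tz":17,"wx":0,"wy":0,"wz":0},{"tx":0,"ty":0,"tz":17,"wx":0,"wy":0,"wz":0},{"tx":0,"ty":0,"tz":17,"wx":0,"wy":0,"wz":0}]'
python3 -m crank '[{"tx":0,"ty":0,"tz":0,"wx":0,"wy":0,"wz":0},{"tx":0,"ty":0,"tz":0,"wx":0,"wy":0,"wz":0},{"tx":0,"ty":0,"tz":0,"wx":0,"wy":0,"wz":0},{"tx":0,"ty":0,"tz":0,"wx":0,"wy":0,"wz":0},{"tx":0,"ty":0,"tz":-10,"wx":0,"wy":0,"wz":0},{"tx":0,"ty":0,"tz":-30,"wx":0,"wy":0,"wz":0},{"tx":-1,"ty":25,"tz":-30,"wx":0,"wy":0,"wz":0},{"tx":-1,"ty":47,"tz":-30,"wx":0,"wy":0,"wz":0},{"tx":-1,"ty":47,"tz":-20,"wx":0,"wy":0,"wz":0},{"tx":-1,"ty":47,"tz":-5,"wx":0,"wy":0,"wz":0},{"tx":-1,"ty":47,"tz":10,"wx":0,"wy":0,"wz":0},{"tx":-1,"ty":47,"tz":17,"wx":0,"wy":0,"wz":0},{"tx":-1,"ty":47,"tz":17,"wx":0,"wy":0,"wz":0},{"tx":-1,"ty":47,"tz":17,"wx":0,"wy":0,"wz":0}]' 8
```

```text
t: 4.43
eef_pos: [0.4912, 0.0985, 0.036]
tool_rot: [-1.929, -2.479, 0.001]
ft_force: [0.6, 0.0, 0.5]
grip_width: 0.0236
grip_force: 0.0
t: 5.6
eef_pos: [0.5372, 0.109, 0.0199]
tool_rot: [-1.93, -2.479, 0.0]
ft_force: [0.5, -0.0, -0.4]
grip_width: 0.018
grip_force: 28.4
```

```bash
python3 -m crank '[{"tx":0,"ty":0,"tz":0,"wx":0,"wy":0,"wz":0},{"tx":0,"ty":0,"tz":0,"wx":0,"wy":0,"wz":0},{"tx":0,"ty":0,"tz":0,"wx":0,"wy":0,"wz":0},{"tx":0,"ty":0,"tz":-10,"wx":0,"wy":0,"wz":0},{"tx":0,"ty":0,"tz":-40,"wx":0,"wy":0,"wz":0},{"tx":0,"ty":0,"tz":-80,"wx":0,"wy":0,"wz":0},{"tx":0,"ty":0,"tz":-80,"wx":0,"wy":0,"wz":0}]' 24
python3 - <<'E'
from m import *
c,P=cam('wrist');z=P[...,2]
cv2.imwrite('pics/g0.png',c['frame'])
r=(abs(P[...,0]-.518)<.06)&(abs(P[...,1]-.115)<.05)
rect(P,r&(z>.018)&(z<.027),'low');rect(P,r&(z>.038)&(z<.05),'up')
E
python3 -m crank '[{"tx":-278,"ty":-96,"tz":-50,"wx":0,"wy":0,"wz":-0.846},{"tx":-278,"ty":-96,"tz":-50,"wx":0,"wy":0,"wz":-0.846},{"tx":-278,"ty":-96,"tz":-50,"wx":0,"wy":0,"wz":-0.846},{"tx":-278,"ty":-96,"tz":-50,"wx":0,"wy":0,"wz":-0.846},{"tx":-278,"ty":-96,"tz":-50,"wx":0,"wy":0,"wz":-0.846},{"tx":-278,"ty":-96,"tz":-50,"wx":0,"wy":0,"wz":-0.846},{"tx":-278,"ty":-96,"tz":-50,"wx":0,"wy":0,"wz":-0.846},{"tx":-278,"ty":-96,"tz":-50,"wx":0,"wy":0,"wz":-0.846},{"tx":-278,"ty":-96,"tz":-50,"wx":0,"wy":0,"wz":-0.846},{"tx":-278,"ty":-96,"tz":-50,"wx":0,"wy":0,"wz":-0.846},{"tx":-278,"ty":-96,"tz":-50,"wx":0,"wy":0,"wz":-0.846},{"tx":-278,"ty":-96,"tz":-50,"wx":0,"wy":0,"wz":-0.846},{"tx":-278,"ty":-96,"tz":-50,"wx":0,"wy":0,"wz":-0.846}]' 60
python3 - <<'E'
from m import *
c,P=cam('wrist','g1.png');z=P[...,2]
r=(abs(P[...,0]-.512)<.12)&(abs(P[...,1]+.184)<.12)
rect(P,r&(z>.007)&(z<.017),'plate');rect(P,r&(z>.046)&(z<.058),'bar')
a=cv2.imread('pics/g0.png')
cv2.imwrite('pics/g.png',np.vstack([c['frame'],cv2.resize(a[130:250,180:340],(512,216))])[:600])
E
```

```text
t: 6.18
eef_pos: [0.5403, 0.1099, 0.1065]
tool_rot: [1.927, 2.475, 0.01]
ft_force: [2.1, 0.5, 0.8]
grip_width: 0.0239
grip_force: 0.0
low px [214. 153.] n 82 c [495.5 142.4] sz [75.3  0.3] a 14.2 z 0.025
low px [280. 153.] n 49 c [555.8 157.7] sz [45.3  0.3] a 14.2 z 0.0248
low px [229. 200.] n 543 c [518.8 114.3] sz [90.3 45.1] a 14.1 z 0.0228
low px [251. 173.] n 223 c [534.  132.5] sz [16.9 16.6] a 60.9 z 0.0231
low px [278. 180.] n 34 c [561.3 130.5] sz [ 0.2 33.2] a 14.1 z 0.023
low px [198. 175.] n 231 c [485.2 117.5] sz [17. 17.] a 12.7 z 0.023
low px [199. 195.] n 217 c [490.3  98.2] sz [16.9 17. ] a 81.7 z 0.023
up px [293. 170.] n 188 c [569.4 146.8] sz [12.5 13. ] a 60.3 z 0.0439
up px [169. 213.] n 65 c [469.6  80.7] sz [6.5 7.1] a 58.4 z 0.0425
t: 7.32
eef_pos: [0.5125, -0.1827, 0.1493]
tool_rot: [-0.74, -3.053, -0.0]
ft_force: [0.1, 0.4, 0.4]
grip_width: 0.0602
grip_force: 0.0
plate px [252. 179.] n 4962 c [ 514.2 -185.3] sz [ 64.1 140.2] a 61.5 z 0.0115
bar px [252. 193.] n 1189 c [ 513.9 -185.3] sz [23.8 55.7] a 60.7 z 0.0512
```

View pics/g.png

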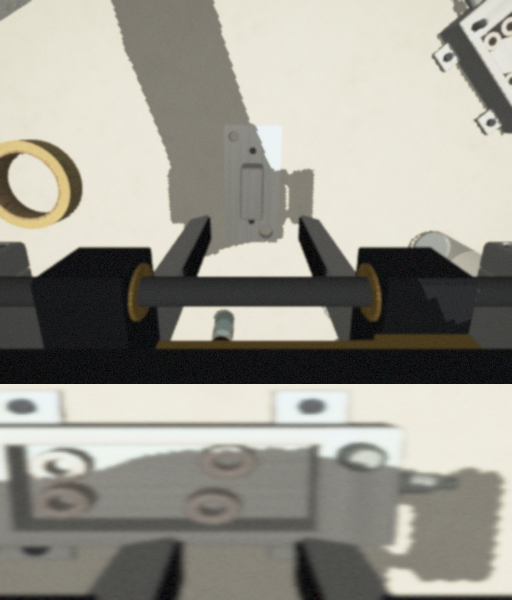

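The lower crop shows all four rings upright in one layer, two per half. The upper view shows the cover at (252,180) with holes at (233,135) and (265,230). I check which one is the large hole.

Run:
```python
from m import *
c,P=cam('wrist');z=P[...,2]
C=np.array([514,-185.3])
t=np.deg2rad(61.1); y=np.array([np.cos(t),np.sin(t)]); x=np.array([np.sin(t),-np.cos(t)])
def zero(m,nm):
    Q=P[m][:,:2]*1000-C; print(nm,m.sum(),(Q@x).mean().round(1),(Q@y).mean().round(1),(Q@x).min().round(1),(Q@x).max().round(1))
Q=P[...,:2]*1000-C;u=Q@x;v=Q@y
low=z<.006
zero(low&(abs(u)<66)&(abs(u)>45)&(abs(v)<29)&(u>0),'x+');zero(low&(abs(u)<66)&(abs(u)>45)&(abs(v)<29)&(u<0),'x-')
cv2.imwrite('pics/h.png',cv2.resize(c['frame'][115:255,205:305],(428,600),interpolation=3))
```

```text
x+ 106 60.0 18.7 53.2 65.2
x- 59 -56.3 -23.4 -60.8 -51.6
```

View pics/h.png

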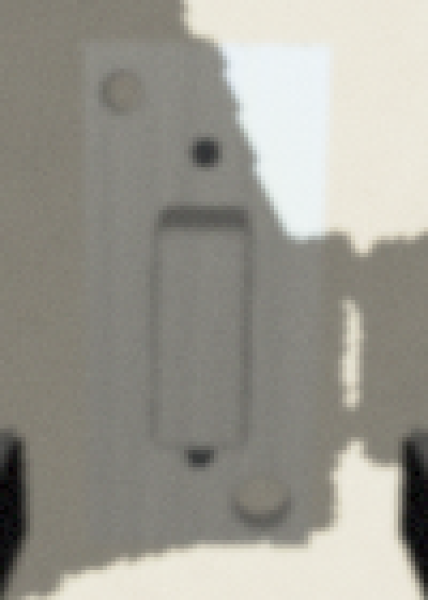

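The large hole is at the lower right (260,498), so cover x runs along tool −x, at yaw −29°. Aligning and descending.

```bash
python3 -m crank '[{"tx":-2.5,"ty":-1.6,"tz":30,"wx":0,"wy":0,"wz":0.028},{"tx":-2.5,"ty":-1.6,"tz":60,"wx":0,"wy":0,"wz":0.028},{"tx":-2.5,"ty":-1.6,"tz":90,"wx":0,"wy":0,"wz":0.028},{"tx":-2.5,"ty":-1.6,"tz":90,"wx":0,"wy":0,"wz":0.028},{"tx":-2.5,"ty":-1.6,"tz":90,"wx":0,"wy":0,"wz":0.028},{"tx":-2.5,"ty":-1.6,"tz":90,"wx":0,"wy":0,"wz":0.028}]'
```

```text
t: 7.92
eef_pos: [0.5147, -0.1865, 0.0609]
tool_rot: [0.784, 3.041, -0.0]
ft_force: [-0.8, -0.6, 0.3]
grip_width: 0.0597
grip_force: 0.0
```

```bash
python3 -m crank '[{"tx":1.2,"ty":0.7,"tz":20,"wx":0,"wy":0,"wz":0},{"tx":1.2,"ty":0.7,"tz":38,"wx":0,"wy":0,"wz":0},{"tx":1.2,"ty":0.7,"tz":44,"wx":0,"wy":0,"wz":0},{"tx":1.2,"ty":0.7,"tz":44,"wx":0,"wy":0,"wz":0},{"tx":1.2,"ty":0.7,"tz":44,"wx":0,"wy":0,"wz":0}]'
python3 -m crank '[{"tx":0,"ty":0,"tz":0,"wx":0,"wy":0,"wz":0},{"tx":0,"ty":0,"tz":0,"wx":0,"wy":0,"wz":0},{"tx":0,"ty":0,"tz":0,"wx":0,"wy":0,"wz":0},{"tx":0,"ty":0,"tz":0,"wx":0,"wy":0,"wz":0},{"tx":0,"ty":0,"tz":0,"wx":0,"wy":0,"wz":0},{"tx":0,"ty":0,"tz":0,"wx":0,"wy":0,"wz":0}]' 15
```

```text
t: 8.33
eef_pos: [0.5139, -0.1856, 0.0168]
tool_rot: [0.784, 3.041, -0.0]
ft_force: [-0.5, -0.7, 0.2]
grip_width: 0.0598
grip_force: 0.0
t: 8.83
eef_pos: [0.5132, -0.1855, 0.0156]
tool_rot: [0.785, 3.042, -0.0]
ft_force: [-1.1, -0.2, 5.0]
grip_width: 0.0238
grip_force: 30.0
```

```bash
python3 -m crank '[{"tx":0,"ty":0,"tz":-20,"wx":0,"wy":0,"wz":0},{"tx":0,"ty":0,"tz":-50,"wx":0,"wy":0,"wz":0},{"tx":0,"ty":0,"tz":-90,"wx":0,"wy":0,"wz":0},{"tx":15,"ty":28,"tz":-100,"wx":0,"wy":0,"wz":-0.08},{"tx":30,"ty":56,"tz":-100,"wx":0,"wy":0,"wz":-0.16},{"tx":45,"ty":84,"tz":-100,"wx":0,"wy":0,"wz":-0.25},{"tx":60,"ty":112,"tz":-100,"wx":0,"wy":0,"wz":-0.34},{"tx":75,"ty":140,"tz":-100,"wx":0,"wy":0,"wz":-0.43},{"tx":90,"ty":168,"tz":-100,"wx":0,"wy":0,"wz":-0.52},{"tx":105,"ty":196,"tz":-100,"wx":0,"wy":0,"wz":-0.61},{"tx":120,"ty":226,"tz":-100,"wx":0,"wy":0,"wz":-0.7},{"tx":132,"ty":248,"tz":-100,"wx":0,"wy":0,"wz":-0.752},{"tx":141,"ty":265.6,"tz":-100,"wx":0,"wy":0,"wz":-0.752},{"tx":141,"ty":265.6,"tz":-100,"wx":0,"wy":0,"wz":-0.752},{"tx":141,"ty":265.6,"tz":-100,"wx":0,"wy":0,"wz":-0.752},{"tx":141,"ty":265.6,"tz":-100,"wx":0,"wy":0,"wz":-0.752},{"tx":141,"ty":265.6,"tz":-100,"wx":0,"wy":0,"wz":-0.752}]'
python3 - <<'E'
from m import *
c,P=cam('wrist','i.png');z=P[...,2];s=bot.read_state()
print(s['eef_pos'],s['tool_rot'],s['ft_force'],s['grip_width'])
top=s['eef_pos'][2]-.019-.024+.019*2
r=(abs(P[...,0]-.518)<.11)&(abs(P[...,1]-.115)<.11)
m=r&(z>.1)&(z<.125)
print(np.histogram(z[r],bins=np.arange(0,.2,.01)))
rect(P,m,'plate');rect(P,r&(z>.14)&(z<.165),'bar');rect(P,r&(z>.027)&(z<.037),'cell')
E
```

```text
t: 10.25
eef_pos: [0.5182, 0.1141, 0.1153]
tool_rot: [0.385, -3.118, 0.001]
ft_force: [0.3, 0.3, -3.3]
grip_width: 0.0238
grip_force: 30.0
[0.51821914 0.11424068 0.11532487] [ 3.84887589e-01 -3.11758766e+00  6.12559402e-04] [-0.72087942 -0.41832591 -3.24928722] 0.0236657474678306
(array([5402,   86,  139,   66,    0,    0,    0,    0,    0,    2,  279,
       8140,  285,  363,  791, 3238,  461,  457,  411]), array([0.  , 0.01, 0.02, 0.03, 0.04, 0.05, 0.06, 0.07, 0.08, 0.09, 0.1 ,
       0.11, 0.12, 0.13, 0.14, 0.15, 0.16, 0.17, 0.18, 0.19]))
plate px [255. 166.] n 8221 c [490.  106.5] sz [79.2 64.4] a 14.2 z 0.1115
plate px [255. 309.] n 305 c [584.9 130.6] sz [ 5.4 46.5] a 14.1 z 0.111
bar px [254. 237.] n 4271 c [513.8 111.5] sz [43.8 49.2] a 79.0 z 0.1514
cell px [224. 142.] n 68 c [475.2  74.5] sz [11.2  5.8] a 12.8 z 0.0314
```

View pics/i.png

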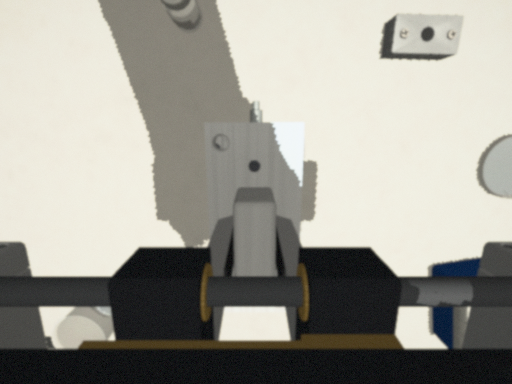

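The cover is held level, with its small hole at (221,142). It is off the cell centre by about (0.9, −1.3) mm. I correct for that and go to just above the dowels.

```bash
python3 -m crank '[{"tx":0.5,"ty":1.5,"tz":20,"wx":0,"wy":0,"wz":0},{"tx":0.5,"ty":1.5,"tz":40,"wx":0,"wy":0,"wz":0},{"tx":0.5,"ty":1.5,"tz":49,"wx":0,"wy":0,"wz":0},{"tx":0.5,"ty":1.5,"tz":49,"wx":0,"wy":0,"wz":0},{"tx":0.5,"ty":1.5,"tz":49,"wx":0,"wy":0,"wz":0},{"tx":0.5,"ty":1.5,"tz":49,"wx":0,"wy":0,"wz":0}]'
python3 -m crank '[{"tx":0,"ty":0,"tz":2,"wx":0,"wy":0,"wz":0},{"tx":0,"ty":0,"tz":4,"wx":0,"wy":0,"wz":0},{"tx":0,"ty":0,"tz":6,"wx":0,"wy":0,"wz":0},{"tx":0,"ty":0,"tz":8,"wx":0,"wy":0,"wz":0},{"tx":0,"ty":0,"tz":8,"wx":0,"wy":0,"wz":0},{"tx":0,"ty":0,"tz":8,"wx":0,"wy":0,"wz":0}]'
```

```text
t: 10.8
eef_pos: [0.5179, 0.1166, 0.0673]
tool_rot: [-0.387, 3.117, 0.0]
ft_force: [0.3, 0.3, -3.2]
grip_width: 0.0239
grip_force: 30.0
t: 11.3
eef_pos: [0.5173, 0.1166, 0.0583]
tool_rot: [0.387, -3.117, 0.0]
ft_force: [-0.0, 0.5, -2.7]
grip_width: 0.024
grip_force: 30.0
```

```bash
python3 -m crank '[{"tx":0,"ty":-0.9,"tz":0,"wx":0,"wy":0,"wz":0},{"tx":0,"ty":-0.9,"tz":2,"wx":0,"wy":0,"wz":0},{"tx":0,"ty":-0.9,"tz":4,"wx":0,"wy":0,"wz":0},{"tx":0,"ty":-0.9,"tz":6,"wx":0,"wy":0,"wz":0},{"tx":0,"ty":-0.9,"tz":6,"wx":0,"wy":0,"wz":0},{"tx":0,"ty":-0.9,"tz":6,"wx":0,"wy":0,"wz":0}]'
```

```text
t: 11.8
eef_pos: [0.5174, 0.1158, 0.0523]
tool_rot: [0.387, -3.117, 0.0]
ft_force: [0.0, 1.0, -3.5]
grip_width: 0.0242
grip_force: 30.0
```

```bash
python3 -m crank '[{"tx":0,"ty":0,"tz":1.5,"wx":0,"wy":0,"wz":0},{"tx":0,"ty":0,"tz":3,"wx":0,"wy":0,"wz":0},{"tx":0,"ty":0,"tz":4.5,"wx":0,"wy":0,"wz":0},{"tx":0,"ty":0,"tz":5,"wx":0,"wy":0,"wz":0},{"tx":0,"ty":0,"tz":5,"wx":0,"wy":0,"wz":0},{"tx":0,"ty":0,"tz":5,"wx":0,"wy":0,"wz":0}]'
```

```text
t: 12.3
eef_pos: [0.5176, 0.1158, 0.0476]
tool_rot: [0.387, -3.118, 0.0]
ft_force: [-2.7, -1.5, 4.2]
grip_width: 0.0239
grip_force: 30.0
```

```bash
python3 -m crank '[{"tx":0,"ty":0,"tz":0.5,"wx":0,"wy":0,"wz":0},{"tx":0,"ty":0,"tz":0.5,"wx":0,"wy":0,"wz":0},{"tx":0,"ty":0,"tz":0.5,"wx":0,"wy":0,"wz":0},{"tx":0,"ty":0,"tz":0.5,"wx":0,"wy":0,"wz":0}]'
```

```text
t: 12.63
eef_pos: [0.5176, 0.1158, 0.0476]
tool_rot: [-0.387, 3.117, -0.001]
ft_force: [-7.4, -1.8, 16.2]
grip_width: 0.0241
grip_force: 30.0
```

```bash
python3 -m crank '[{"tx":0,"ty":0,"tz":-0.1,"wx":0,"wy":0,"wz":0},{"tx":0,"ty":0,"tz":-0.1,"wx":0,"wy":0,"wz":0},{"tx":0,"ty":0,"tz":-0.1,"wx":0,"wy":0,"wz":0},{"tx":0,"ty":0,"tz":-0.1,"wx":0,"wy":0,"wz":0}]'
python3 - <<'E'
from m import *
c,P=cam('wrist');d,Q=cam('scene');z=P[...,2]
r=(abs(P[...,0]-.518)<.08)&(abs(P[...,1]-.115)<.06)
m=r&(z>.038)&(z<.05);rect(P,m,'plate')
A=P[m];k,*_=np.linalg.lstsq(np.c_[A[:,:2]-[.5187,.1153],np.ones(len(A))],A[:,2],rcond=None);print(k)
for i in range(3): s=bot.read_state();print(s['t'],s['ft_force'],s['grip_force'])
a=cv2.resize(c['frame'][100:260,160:350],(475,400));b=cv2.resize(d['frame'][200:260,205:270],(325,300))
o=np.zeros((400,800,3),np.uint8);o[:,:475]=a;o[:300,475:]=b;cv2.imwrite('pics/j.png',o)
E
```

```text
t: 12.97
eef_pos: [0.5176, 0.1157, 0.0476]
tool_rot: [-0.387, 3.118, -0.001]
ft_force: [-6.4, -2.2, 13.6]
grip_width: 0.0237
grip_force: 30.0
plate px [254. 165.] n 8120 c [489.7 108.2] sz [80.  64.3] a 14.5 z 0.0435
plate px [254. 309.] n 304 c [584.2 132.3] sz [ 5.4 46.5] a 14.1 z 0.0434
[-0.00031451  0.00131186  0.04354121]
13.0667 [-5.75673665 -1.46066773 13.51219377] 29.982454776763916
13.0667 [-5.75673665 -1.46066773 13.51219377] 29.982454776763916
13.0667 [-5.75673665 -1.46066773 13.51219377] 29.982454776763916
```

View pics/j.png

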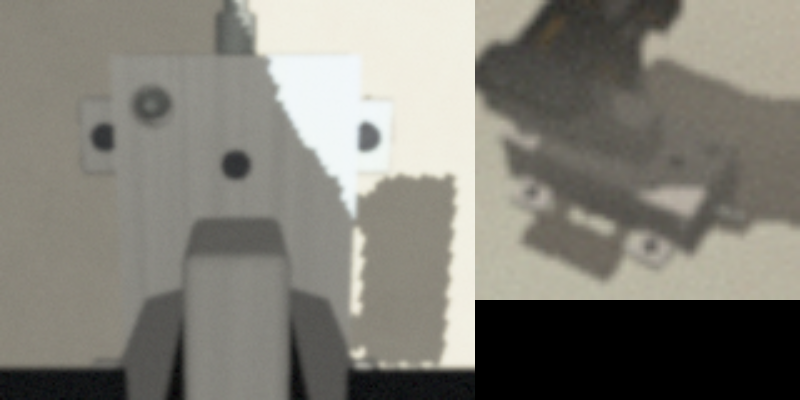

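The thin dowel shows through the small hole at (152,104). The plate is flat with its top at 43.5 mm (expected 44, and the camera reads about 0.6 mm low), and the push is steady at about 13.5 N. Handing in.

```bash
python3 -c "
from bench import bot
print(bot.finish_job())"
```

```text
the job is handed in; nothing more can be done
None
```

I handed the job in at about 13 s of the 64 s: all four rings stood in one layer, two per half, the cover measured flush on both dowels, and the gripper was still pressing it down with about 13.5 N; no verdict was shown.

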